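# Click the bead dispenser's wheel round to the spout

### The job

Advance the finned thumbwheel on top of the bead dispenser, counter-clockwise seen from above, by flicking its fins with a fingertip until the raised round window in the wheel rests right above the spout; do not let it click on past the spout. Touch the wheel gently and do not grip it, leave the dispenser standing where it is, and leave the jar, glass dish, gauge block and pliers alone. Finish with the robot clear of everything.

Things in the scene. Friction and masses are not known exactly. Their poses are not given: they have to be found in the camera images.
- dispenser: Bead dispenser, loose on the table, about 1 kg: dark round metal foot (diameter 132 mm, 8 mm high), white drum (diameter 80 mm, up to 48 mm), grey thumbwheel on top (50 to 64 mm above the table) overhanging the drum. Origin: centre of the underside, on the wheel's axis; z up; spout along its own -x. Held by friction only: it slides if pushed with more than about 4 N.
- wheel (a joint): Thumbwheel angle about the dispenser's z, rad, growing counter-clockwise seen from above. 0: window right above the spout. Click stops every 0.785 rad (1/8 turn), at 0 and all multiples; let go, it falls into the nearest. Starts 2 to 4 clicks before the spout (-1.57 to -3.14; rarely balanced between two); end stops at -4.4 and +1.14. About 1 to 3 N at a fin moves it over a click; damped, it does not spin on.
- hub (a point): Centre of the wheel's top face, on its axis, 64 mm above the table. The wheel is a disc of diameter 90 mm, 14 mm thick, with 8 radial fins on its edge at equal spacing, each 4 mm thick, 14 mm high (as the disc), reaching 66 mm from the axis (21 mm beyond the disc). The point's x axis turns with the wheel and points away from the window.
- fin (a point): Outer end of one fin, at its top edge, 66 mm from the axis: the next fin counter-clockwise from the window, 0.393 rad (half a click) on from the window's direction; the others follow every 0.785 rad. Gaps between fins are about 38 mm wide at 55 mm from the axis, open from above, outside and below (free space down to the foot, but for the spout).
- window (a point): The window: a steel collar (24 mm outside diameter, 8 mm high, beads seen in it) standing on the wheel 29 mm from the axis, its direction midway between two fins. The point is the centre of its rim, 72 mm above the table; it turns with the wheel.
- spout (a point): Outer end of the spout at its upper edge, 78 mm from the dispenser's axis and 36 mm above the table: a white open trough 26 mm wide that sticks out of the drum, lower than the wheel.
- jar: Lidded stoneware jar, 86 mm in diameter, 97 mm high, upright, loose. Origin: centre of the underside.
- dish: Votive-sized glass dish, 64 mm in diameter, 45 mm high, loose. Origin: centre of the underside.
- gauge: Wooden bead gauge block, 36 x 110 x 22 mm (long along its y), with four blind holes, loose. Origin: centre of the underside.
- pliers: Steel crimping pliers lying flat, about 165 mm long and 65 mm wide, 12 mm thick, handles to their own -x, loose. Origin: under the pivot.
Things that resemble listed ones, but are neither listed nor needed, are in the scene too. What is meant by the dispenser is not pink, and is the smaller of those in its own colour.

How it is judged (in metres and radians):
At the end, for the whole second after the job is handed in: The wheel rests in the click with the window above the spout (joint within 0.12 rad of 0, still), and the dispenser stands upright with its spout within 25 mm of where it was (value of joint wheel between -0.12 and 0.12 rad and velocity of joint wheel between -0.3 and 0.3 rad/s and distance of spout from where it was at the start of the episode below 0.025 m and angle between dispenser's own z axis and vertical below 0.05 rad and linear speed of dispenser below 0.02 m/s); the robot touches nothing.
It fails at once if the wheel clicks on past the spout (value of joint wheel above 0.55 rad).
It fails at once if the dispenser is lifted or tipped (height (world z) of dispenser above 0.008 m or angle between dispenser's own z axis and vertical above 0.12 rad).
It fails at once if the dispenser is carried or shoved away (spout more than 25 mm from its place) (distance of spout from where it was at the start of the episode above 0.025 m).
It fails at once if the wheel or dispenser is gripped or struck with more than 18 N (contact force between the fingers and dispenser above 18 N).
It fails at once if the jar, dish, gauge block or pliers are moved more than 15 mm (distance of any of jar, dish, gauge, pliers from where it was at the start of the episode above 0.015 m).
It also fails if it takes over 64 s, if anything falls off the work surface, if the arm or the gripper's body presses on something with over 40 N, if the wrist force passes 120 N, or if a joint passes its speed limit or range.

### The arm

A 6-joint arm with a two-finger parallel gripper is mounted at the origin on the work surface. World frame = base frame: x ahead of the robot, y to its left, z up, the work surface at z = 0. Lengths are in m, angles in degrees, forces in N, time in s.
With the tool pointing down it reaches from about 0.25 to 0.725 m from the base axis. Payload 9.7 kg.
Tool frame: the origin (TCP) lies midway between the tips of the shut fingers; the grasp point (between the pads) lies 19 mm behind it (grip_point_offset is the distance from the TCP to the grasp point, in m); y points along the fingers, z is the direction in which the jaws open and shut, and the axes are right-handed (so a half turn about y gives the same grasp; the last joint's range is limited). The gripper opens to 85 mm and grips with 20 to 120 N. Pads are 22 mm wide; open, the fingers measure 114 mm over their backs; the gripper's body (76 mm by 85 mm) begins 54 mm behind the grasp point. The pads swing forward as they close: fully open they stand 13 mm farther back than shut.
Start: joints at [-72.078, 4.979, 10.078, 95.1, 0, 90], TCP at [0.169, -0.523, 0.231] pointing down, gripper open.
Joint ranges: [-179.16, 179.16], [-48.56, 103.87], [-65.8, 70.77], [-126.05, 130.52], [-82.76, 87.17], [-180, 180]. Speed limits (degrees/s): [127.2, 127.2, 147.25, 180, 180, 180].

### API

Orientations are given as [roll, pitch, yaw] about the fixed x, y, z axes, in that order (R = Rz(yaw) Ry(pitch) Rx(roll)).
In Python, from workcell import get_obs, camera, job_done, grip_point_offset gives the robot as it stands.
- The arm moves only by the tool move_arm, never from a script. Its argument "deltas" is a list that holds one entry, the list of rows, each a list of 4 numbers: the shift along the tool's x, y, z in m, then the turn about the tool's y in degrees. A call has 1 to 5 rows; each row is the pose to reach, as a shift and turn from the pose commanded when the call began, along the tool's axes at that moment; what a row does not reach only later rows make up. A row lasts 1/10 s, in which the tool goes at most 50 mm and 8.59 degrees, less where a joint would pass 70% of its speed; a pose out of reach is approached as far as the arm can. A call with a gripper value outside its range is refused whole. "claw" is the finger opening in m, from 0 to 0.0854, set as the call begins (left out, the last holds). The fingers move at their own pace and stop on an object; "newtons" is the grip in N (left out, the last holds). Time passes only in rows, so rows that repeat a pose let the fingers close. It gives the time, the measured TCP pose, the force and the opening at its end, in the units of the state.
- get_obs(): the state, without advancing time (a new reading comes with each control period).
- camera(name): name is "scene" or "top" or "wrist"; returns a dict with "color" (480x640x3 uint8, blue, green, red), "range_z" (480x640 float32, m along the optical axis (not along the pixel's ray), 0 where there is no reading), "fx", "fy", "cx", "cy" (pixels), "T" (4x4, takes a point from camera to world coordinates). Camera axes: x right, y down, z forward; pixel columns grow to the right and rows downward; lengths in m; the calibration is good to about 2 mm. The wrist camera is an equidistant fisheye: a pixel r from the principal point sees the ray r / f radians off the axis. A picture is of the moment at which its call begins.
- job_done(): hands the job in, once; it reports no verdict.
The state is a dict: "time": time; "q": joint angles; "qd": joint speeds; "joint_efforts": joint torques, N m; "ee_pos": TCP position; "tcp_rot": TCP orientation; "wrist_force": force on the tool from outside, world axes, zero at the start; "torque": the same for the moment, N m; "opening": finger opening in m.
Only numpy, scipy, OpenCV 4.12 (cv2) and the standard library are available. Lean on these libraries where they do the work, as an engineer would, in place of code of your own. Each camera call takes 0.05 s, during which the arm holds its last target. There are 200 camera calls.

## Working session

There is one attempt and no reset: what is moved stays moved. The work goes in short steps, Python scripts to look and compute and a tool call to move; the robot and the scene stay as the last step left them, time stands still between calls to the robot, and variables do not carry over. Pictures are saved under pics/ and viewed, about 8 in all and at most 12, crops included, and the job is handed in when it is done.

Besides the shell and the picture viewer there is one more tool, called as name(argument=value, ...) on one line, values as JSON. move_arm: Moves the arm, as the interface text tells. Its arguments: {"type":"object","properties":{"deltas":{"type":"array"},"claw":{"type":"number"},"newtons":{"type":"number"}},"required":["deltas"]}

```bash
mkdir -p pics; ls; python3 - <<'E'
from workcell import *
import cv2,numpy as np,pickle
o=get_obs();print(o)
d={n:camera(n) for n in("scene","top")}
pickle.dump(d,open("d0.pkl","wb"))
for n in d:
    cv2.imwrite(f"pics/{n}0.png",d[n]["color"]);print(n,d[n]["fx"],d[n]["cx"],d[n]["cy"],d[n]["T"].round(3).tolist())
E
```

```text
pics
{'time': 0.0, 'q': array([-7.20768094e+01,  5.01134383e+00,  1.00352780e+01,  9.50991144e+01,
       -1.39188002e-03,  9.00003610e+01]), 'qd': array([-0.00281731, -0.05073861, -0.04168851,  0.03224206,  0.01704861,
       -0.05601997]), 'joint_efforts': array([-2.27400749e-03, -5.20392072e+01,  4.64801180e+01,  1.64211314e-02,
       -1.27122858e-04,  5.30983641e-06]), 'ee_pos': array([ 0.16918343, -0.52310052,  0.2305881 ]), 'tcp_rot': array([-9.00751803e+01, -1.39235249e-03, -1.62077169e+02]), 'wrist_force': array([-0.57599069,  0.63668743,  0.3776993 ]), 'torque': array([-0.04583145, -0.06241338, -0.05534648]), 'opening': 0.08545262028426391}
scene 503.55497024361404 318.9613940540658 237.34618545209116 [[0.764, 0.399, -0.507, 1.099], [0.645, -0.487, 0.589, -0.63], [-0.012, -0.777, -0.629, 0.745], [0.0, 0.0, 0.0, 1.0]]
top 456.3345648909576 323.3885039459519 243.66460693388314 [[0.024, -0.993, 0.115, 0.458], [-1.0, -0.022, 0.015, -0.006], [-0.012, -0.116, -0.993, 0.916], [0.0, 0.0, 0.0, 1.0]]
```

View pics/top0.png

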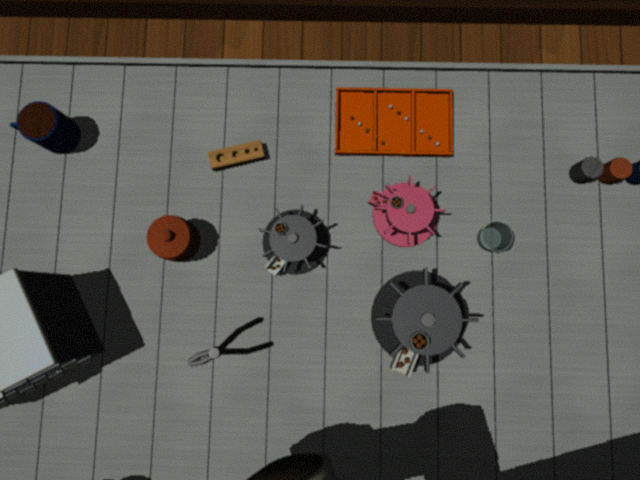

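View pics/scene0.png

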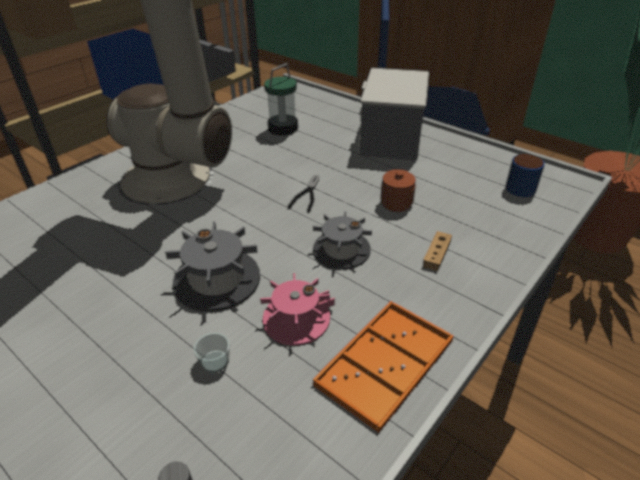

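Candidates in the top picture are pink (405,210), the large grey one (427,320) and the small grey one (293,240). The small grey one fits: it isn't pink and it's the smaller of the two greys. I'll confirm that with a crop and measurements.

```bash
cat > h.py <<'E'
import numpy as np
def px2w(c,u,v,z):
    r=c["T"][:3,:3]@np.array([(u-c["cx"])/c["fx"],(v-c["cy"])/c["fy"],1]);t=c["T"][:3,3]
    return t+r*(z-t[2])/r[2]
def w2px(c,p):
    q=c["T"][:3,:3].T@(np.asarray(p)-c["T"][:3,3]);return c["fx"]*q[0]/q[2]+c["cx"],c["fy"]*q[1]/q[2]+c["cy"]
def crop(c,u0,v0,w,h,s,fn):
    import cv2
    i=cv2.resize(c["color"][v0:v0+h,u0:u0+w],None,fx=s,fy=s,interpolation=cv2.INTER_CUBIC)
    cv2.imwrite(fn,cv2.convertScaleAbs(i,alpha=1.6,beta=15))
E
python3 - <<'E'
import pickle,numpy as np
from h import *
d=pickle.load(open("d0.pkl","rb"));t=d["top"]
crop(t,250,195,100,90,6,"pics/c1.png")
for n,u,v,z in(("hub",292,238,.064),("win",281,229,.072),("spout",272,270,.036)):print(n,px2w(t,u,v,z).round(4))
E
```

```text
hub [0.5666 0.0658 0.064 ]
win [0.5821 0.0863 0.072 ]
spout [0.507  0.1049 0.036 ]
```

View pics/c1.png

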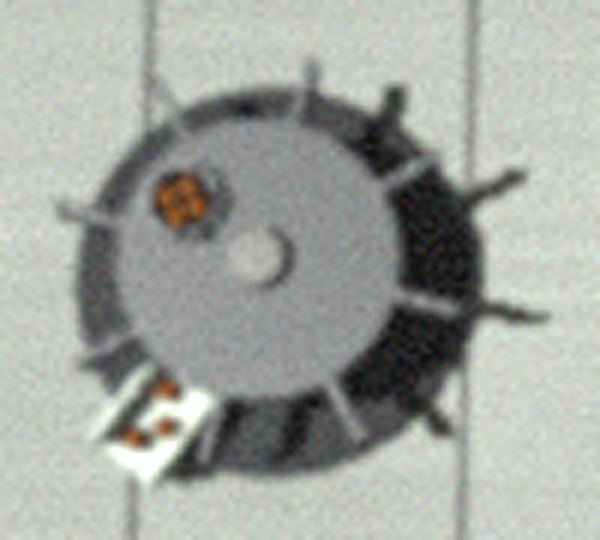

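The crop shows the grey wheel with its hub at (260,257), window at (181,201) and white spout at (123,456), which confirms the target. Next I'll compute the geometry.

```bash
python3 - <<'E'
import pickle,numpy as np
from h import *
d=pickle.load(open("d0.pkl","rb"));t=d["top"]
P=lambda u,v,z:px2w(t,250+u/6,195+v/6,z)
f=[(155,85),(312,65),(435,160),(460,308),(360,438),(205,455),(82,360),(60,210)]
F=np.array([P(*x,.064) for x in f])
A=np.c_[2*F[:,:2],np.ones(8)];s=np.linalg.lstsq(A,(F[:,:2]**2).sum(1),rcond=None)[0];c=s[:2];r=np.sqrt(s[2]+c@c)
print("center",c,r, "hub",P(260,257,.066))
ang=lambda p:np.degrees(np.arctan2(p[1]-c[1],p[0]-c[0]))
print([round(ang(p),1) for p in F]);print([round(np.hypot(*(p[:2]-c)),4) for p in F])
w=P(181,201,.072);s=P(123,456,.036)
print("win",w,ang(w),np.hypot(*(w[:2]-c)));print("sp",s,ang(s),np.hypot(*(s[:2]-c)))
for n,u,v in(("jar",170,237),("dish",495,237),("gauge",237,154)):print(n,px2w(t,u,v,.05 if n!="gauge" else .022).round(3))
E
```

```text
center [0.56644337 0.06360036] 0.06427992812523688 hub [0.56674783 0.06316644 0.066     ]
[np.float64(32.4), np.float64(-13.4), np.float64(-59.1), np.float64(-102.6), np.float64(-149.1), np.float64(166.5), np.float64(121.4), np.float64(77.5)]
[np.float64(0.0648), np.float64(0.0639), np.float64(0.0635), np.float64(0.065), np.float64(0.0647), np.float64(0.0638), np.float64(0.0638), np.float64(0.0648)]
win [0.58303799 0.08789299 0.072     ] 55.662487805532514 0.029419603166772387
sp [0.50503668 0.10770883 0.036     ] 144.31028445791608 0.0756064681767292
jar [0.565 0.302 0.05 ]
dish [ 0.579 -0.32   0.05 ]
gauge [0.741 0.186 0.022]
```

The wheel sits 2 clicks before the spout, at about -90°. Fins are at 31.7°+45°k, the centre is at (0.5665, 0.0635) and the spout is at 144.2°. I'll put the shut fingers in the gap behind the fin at -13.3° and sweep that fin along the arc to about 74°.

```bash
cat >> h.py <<'E'
C=np.array([.5665,.0635])
def delta(o,x,y,z,yaw):
    from scipy.spatial.transform import Rotation as R
    M=R.from_euler("xyz",o["tcp_rot"],degrees=True).as_matrix()
    s=M.T@(np.array([x,y,z])-o["ee_pos"])
    return [*np.round(s,4),round(-((yaw-o["tcp_rot"][2]+180)%360-180),1)]
def fpose(thf,R=.064,off=.013):
    a=np.radians(thf);p=C+R*np.array([np.cos(a),np.sin(a)])-off*np.array([-np.sin(a),np.cos(a)])
    return p[0],p[1],thf-90
E
python3 - <<'E'
from workcell import *
from h import *
x,y,yaw=fpose(-13.3,off=.024);print(x,y,yaw,delta(get_obs(),x,y,.16,yaw))
E
```

```text
0.6232622541652192 0.0254205238733112 -103.3 [np.float64(-0.6008), np.float64(0.0711), np.float64(-0.3821), np.float64(-58.8)]
```

move_arm(deltas=[[[-0.6,0,-0.382,-58.8],[-0.6,0,-0.382,-58.8],[-0.6,0,-0.382,-58.8],[-0.6,0,-0.382,-58.8],[-0.6,0,-0.382,-58.8]]], claw=0, newtons=20)

```text
time: 0.6
ee_pos: [0.3293, -0.3289, 0.2311]
tcp_rot: [-90.0, 0.0, -118.8]
wrist_force: [1.7, -0.4, -0.2]
opening: 0.0124
```

```bash
cat > g.py <<'E'
import sys
from workcell import *
from h import *
th,off,z=map(float,sys.argv[1:4]);o=get_obs()
x,y,yaw=fpose(th,off=off)
print(o["time"],o["ee_pos"].round(4),o["tcp_rot"].round(1),o["opening"],[float(v) for v in delta(o,x,y,z,yaw)])
E
python3 g.py -13.3 .024 .16
```

```text
0.6 [ 0.3293 -0.3289  0.2311] [ -90.     0.  -118.8] 0.012353899360810359 [-0.4521, 0.0711, 0.0871, -15.5]
```

move_arm(deltas=[[[-0.452,0.02,0.087,-15.5],[-0.452,0.02,0.087,-15.5],[-0.452,0.02,0.087,-15.5],[-0.452,0.02,0.087,-15.5],[-0.452,0.02,0.087,-15.5]]])

```text
time: 1.1
ee_pos: [0.49, -0.1374, 0.2202]
tcp_rot: [-90.0, -0.0, -103.6]
wrist_force: [0.8, -0.9, -0.1]
opening: 0.0004
```

```bash
python3 g.py -13.3 .024 .16
```

```text
1.1 [ 0.49   -0.1374  0.2202] [ -90.    -0.  -103.6] 0.0003543118576086526 [-0.1896, 0.0602, 0.0912, -0.3]
```

move_arm(deltas=[[[-0.188,0.06,0.091,0],[-0.188,0.06,0.091,0],[-0.188,0.06,0.091,0],[-0.188,0.06,0.091,0],[-0.188,0.06,0.091,0]]])

```text
time: 1.6
ee_pos: [0.6228, 0.0254, 0.1574]
tcp_rot: [-90.2, -0.0, -103.4]
wrist_force: [-0.9, -1.5, 0.1]
opening: 0.0002
```

move_arm(deltas=[[[0,0,0,0],[0,0,0,0]]])

```text
time: 1.8
ee_pos: [0.6214, 0.0217, 0.1602]
tcp_rot: [-90.1, -0.0, -103.6]
wrist_force: [0.1, -0.1, -0.4]
opening: 0.0001
```

```bash
python3 g.py -13.3 .024 .053; python3 - <<'E'
from workcell import *
import cv2
w=camera("wrist");t=camera("scene")
a=w["color"];b=cv2.resize(t["color"][170:310,250:420],(580,480),interpolation=cv2.INTER_CUBIC)
import numpy as np
i=np.hstack([a,b]);i=cv2.resize(cv2.convertScaleAbs(i,alpha=1.5),(800,315));cv2.imwrite("pics/w1.png",i)
E
```

```text
1.8 [0.6214 0.0217 0.1602] [ -90.1   -0.  -103.6] 7.627210735417208e-05 [-0.0041, 0.1072, 0.001, -0.3]
```

View pics/w1.png

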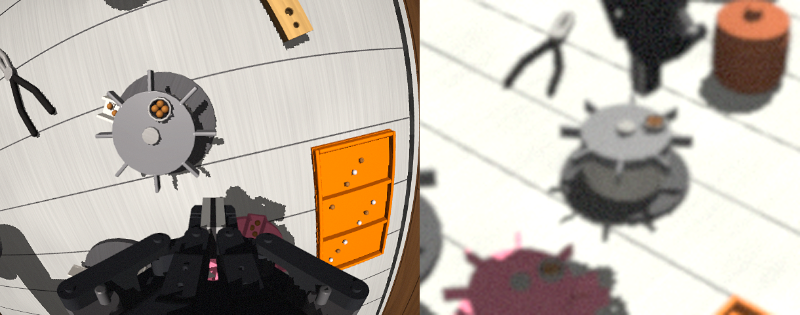

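The wrist view shows the target wheel with its hub at (151,136), window at (160,108) and spout at (110,105). The shut fingers are above the right side. I'll cross-check the centre and the fingertip projection.

```bash
python3 - <<'E'
from workcell import *
from h import *
import cv2
w=camera("wrist");s=camera("scene");o=get_obs()
print("tcp in scene",w2px(s,o["ee_pos"]), "hub in scene",w2px(s,[*C,.066]))
def ray(u,v,z):
    x=(u-w["cx"])/w["fx"];y=(v-w["cy"])/w["fy"];r=np.hypot(x,y)
    d=w["T"][:3,:3]@np.array([np.sin(r)*x/r,np.sin(r)*y/r,np.cos(r)]);t=w["T"][:3,3];return t+d*(z-t[2])/d[2]
k=1220/800
hub=ray(151*k,136*k,.066);win=ray(160*k,108*k,.072);sp=ray(104*k,98*k,.036)
print(hub,win,sp,[np.degrees(np.arctan2(*(p-hub)[1::-1])) for p in(win,sp)])
for u,v in((151,70),(215,134),(157,190),(97,134)):
    p=ray(u*k,v*k,.064)-hub;print(np.degrees(np.arctan2(p[1],p[0])).round(1),np.hypot(p[0],p[1]).round(4))
E
```

```text
tcp in scene (np.float64(350.4660262816971), np.float64(210.18819999956762)) hub in scene (np.float64(341.12228186401745), np.float64(227.2822064724085))
[0.56739859 0.06318285 0.066     ] [0.58617859 0.08860468 0.072     ] [0.51511479 0.11750886 0.036     ] [np.float64(53.5454145013774), np.float64(133.90258394841752)]
74.3 0.0671
-12.8 0.0655
-102.6 0.0618
163.3 0.063
```

move_arm(deltas=[[[-0.004,0.03,0.001,0],[-0.004,0.06,0.001,0],[-0.004,0.085,0.001,0],[-0.004,0.1,0.001,0],[-0.004,0.107,0.001,0]]])

```text
time: 2.5
ee_pos: [0.623, 0.025, 0.0525]
tcp_rot: [-90.1, -0.0, -103.7]
wrist_force: [0.3, -0.1, 1.0]
opening: -0.0002
```

```bash
python3 g.py -13.3 .014 .053
```

```text
2.5 [0.623  0.025  0.0525] [ -90.1   -0.  -103.7] -0.00023333853885044924 [-0.0105, -0.0005, 0.0, -0.4]
```

```bash
cat > rows.py <<'E'
import sys
from workcell import *
from h import *
o=get_obs();print(o["time"],o["ee_pos"].round(4),o["tcp_rot"].round(1),o["wrist_force"].round(1))
for th in map(float,sys.argv[1:]):
    x,y,yaw=fpose(th);print([float(v) for v in delta(o,x,y,.053,yaw)])
E
python3 rows.py -17 -13 -9 -5 -1
```

```text
2.5 [0.623  0.025  0.0525] [ -90.1   -0.  -103.7] [ 0.3 -0.1  1. ]
[-0.0074, -0.0005, -0.0009, 3.3]
[-0.0118, -0.0005, 0.0001, -0.7]
[-0.0163, -0.0005, 0.0008, -4.7]
[-0.0209, -0.0005, 0.0012, -8.7]
[-0.0254, -0.0005, 0.0013, -12.7]
```

move_arm(deltas=[[[-0.007,0,0,0],[-0.012,0,0,-0.7],[-0.016,0,0.001,-4.7],[-0.021,0,0.001,-8.7],[-0.025,0,0.001,-12.7]]])

```text
time: 3.0
ee_pos: [0.6317, 0.0503, 0.0551]
tcp_rot: [-89.8, -0.0, -90.7]
wrist_force: [0.9, -2.0, 0.1]
opening: -0.0002
```

```bash
python3 rows.py 3 7 11 15 19
```

```text
3.0 [0.6317 0.0503 0.0551] [-89.8  -0.  -90.7] [ 0.9 -2.   0.1]
[-0.0035, 0.0021, -0.0007, -3.7]
[-0.0081, 0.0021, -0.0002, -7.7]
[-0.0126, 0.0021, -0.0001, -11.7]
[-0.0172, 0.0021, -0.0002, -15.7]
[-0.0217, 0.0021, -0.0007, -19.7]
```

move_arm(deltas=[[[-0.004,0.001,-0.001,-3.7],[-0.008,0.001,0,-7.7],[-0.013,0.001,0,-11.7],[-0.017,0.001,0,-15.7],[-0.022,0.001,-0.001,-19.7]]])

```text
time: 3.5
ee_pos: [0.6309, 0.0725, 0.0541]
tcp_rot: [-89.9, -0.0, -71.0]
wrist_force: [-0.5, 0.0, -0.5]
opening: -0.0002
```

```bash
python3 rows.py 23 27 31 32 32; python3 - <<'E'
from workcell import *
from h import *
import cv2
a=cv2.resize(camera("wrist")["color"],(400,300));t=camera("top")
crop(t,250,195,100,75,4,"pics/x.png");b=cv2.imread("pics/x.png")
cv2.imwrite("pics/w2.png",np.hstack([cv2.convertScaleAbs(a,alpha=1.5),b]))
E
```

```text
3.5 [0.6309 0.0725 0.0541] [-89.9  -0.  -71. ] [-0.5  0.  -0.5]
[-0.004, 0.0011, 0.001, -4.0]
[-0.0085, 0.0011, 0.0014, -8.0]
[-0.0131, 0.0011, 0.0015, -12.0]
[-0.0142, 0.0011, 0.0015, -13.0]
[-0.0142, 0.0011, 0.0015, -13.0]
```

View pics/w2.png

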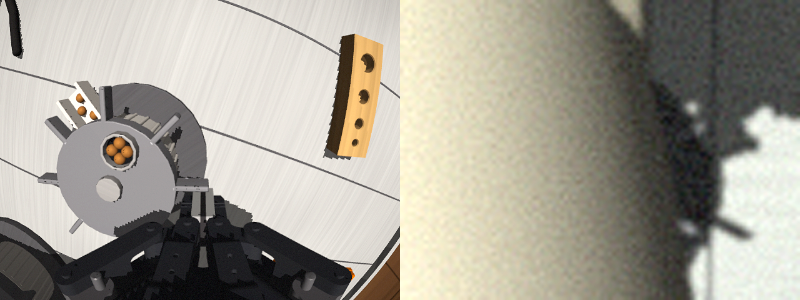

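The wheel follows the finger. The hub is at (109,189), the window at (120,152) and the spout at (78,103), so about one click is left. The next push goes slowly.

```bash
python3 rows.py 23 27 31 35 39
```

```text
3.6 [0.6306 0.0727 0.0539] [-89.9  -0.  -71.1] [-0.1 -0.7 -0.5]
[-0.0037, 0.0009, 0.0011, -4.1]
[-0.0082, 0.0009, 0.0015, -8.1]
[-0.0128, 0.0009, 0.0016, -12.1]
[-0.0173, 0.0009, 0.0014, -16.1]
[-0.0218, 0.0009, 0.0009, -20.1]
```

move_arm(deltas=[[[-0.004,0,0.001,-4],[-0.008,0,0.001,-8],[-0.013,0,0.001,-12],[-0.017,0,0.001,-16],[-0.022,0,0.001,-20]]])

```text
time: 4.1
ee_pos: [0.6243, 0.0931, 0.0534]
tcp_rot: [-89.9, -0.0, -51.2]
wrist_force: [0.5, -0.1, -0.5]
opening: -0.0001
```

```bash
python3 rows.py 42 46 50 54 58
```

```text
4.1 [0.6243 0.0931 0.0534] [-89.9  -0.  -51.2] [ 0.5 -0.1 -0.5]
[-0.0038, 0.0004, 0.0011, -3.2]
[-0.0083, 0.0004, 0.0016, -7.2]
[-0.0128, 0.0004, 0.0017, -11.2]
[-0.0174, 0.0004, 0.0016, -15.2]
[-0.0219, 0.0004, 0.0012, -19.2]
```

```bash
python3 - <<'E'
from workcell import *
import cv2
cv2.imwrite("pics/w3.png",cv2.convertScaleAbs(camera("wrist")["color"],alpha=1.4))
E
```

```text
(no output)
```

View pics/w3.png

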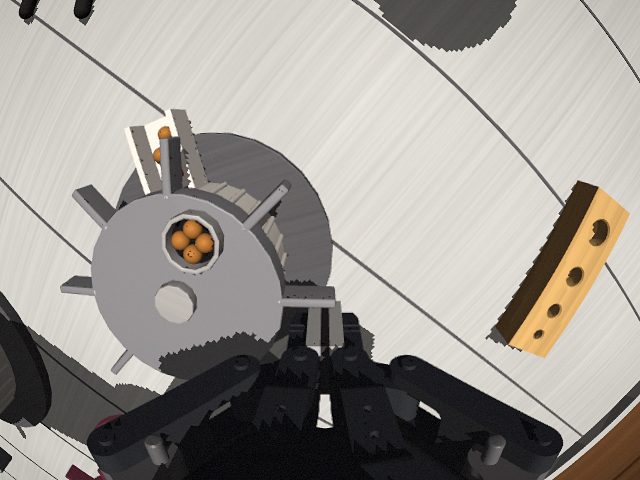

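Window rim at (191,243), hub at (176,302), spout end at about (152,120). A fin touches the finger at (300,297), and its tip is at about (334,303). Next I'll get the angles.

```bash
cat >> h.py <<'E'
def wray(w,u,v,z):
    x=(u-w["cx"])/w["fx"];y=(v-w["cy"])/w["fy"];r=np.hypot(x,y)
    d=w["T"][:3,:3]@np.array([np.sin(r)*x/r,np.sin(r)*y/r,np.cos(r)]);t=w["T"][:3,3];return t+d*(z-t[2])/d[2]
E
python3 - <<'E'
from workcell import *
from h import *
w=camera("wrist")
h=wray(w,176,302,.065)
for n,u,v,z in(("win",191,243,.072),("fin",334,303,.064),("fin2",287,183,.064),("sp",152,120,.036),("fin3",167,140,.064)):
    p=wray(w,u,v,z)-h;print(n,(p+h).round(4),np.degrees(np.arctan2(p[1],p[0])).round(1),np.hypot(p[0],p[1]).round(4))
print(h)
E
python3 rows.py 42 46 50 54 58
```

```text
win [0.5605 0.0941 0.072 ] 104.0 0.0315
fin [0.6195 0.1058 0.064 ] 39.4 0.0665
fin2 [0.5756 0.1324 0.064 ] 83.8 0.0692
sp [0.5081 0.1124 0.036 ] 140.9 0.0774
fin3 [0.5291 0.1176 0.064 ] 125.8 0.0667
[0.56811209 0.06353299 0.065     ]
4.2 [0.6242 0.0934 0.0534] [-89.9  -0.  -51.2] [ 0.   0.8 -0. ]
[-0.0034, 0.0004, 0.0009, -3.2]
[-0.008, 0.0004, 0.0014, -7.2]
[-0.0125, 0.0004, 0.0016, -11.2]
[-0.0171, 0.0004, 0.0015, -15.2]
[-0.0216, 0.0004, 0.001, -19.2]
```

The fin is at 39° as planned (target 76.7°), and neither hub nor spout has shifted. I'll keep going.

move_arm(deltas=[[[-0.004,0,0.001,-3],[-0.008,0,0.001,-7],[-0.013,0,0.001,-11],[-0.017,0,0.001,-15],[-0.021,0,0.001,-19]]])

```text
time: 4.7
ee_pos: [0.6118, 0.1099, 0.0531]
tcp_rot: [-90.0, -0.0, -32.2]
wrist_force: [-1.0, -0.6, -0.2]
opening: -0.0
```

```bash
python3 rows.py 60 63 66 68 68
```

```text
4.7 [0.6118 0.1099 0.0531] [-90.   -0.  -32.2] [-1.  -0.6 -0.2]
[-0.0031, 0.0001, 0.0011, -2.2]
[-0.0064, 0.0001, 0.0015, -5.2]
[-0.0099, 0.0001, 0.0018, -8.2]
[-0.0121, 0.0001, 0.0019, -10.2]
[-0.0121, 0.0001, 0.0019, -10.2]
```

move_arm(deltas=[[[-0.003,0,0.001,-2],[-0.006,0,0.001,-5],[-0.01,0,0.001,-8],[-0.012,0,0.002,-10],[-0.012,0,0.002,-10]]])

```text
time: 5.2
ee_pos: [0.6026, 0.118, 0.0531]
tcp_rot: [-90.0, -0.0, -22.3]
wrist_force: [0.3, 0.2, -0.1]
opening: 0.0001
```

```bash
python3 - <<'E'
from workcell import *
import cv2
cv2.imwrite("pics/w4.png",cv2.convertScaleAbs(camera("wrist")["color"],alpha=1.4))
E
```

```text
(no output)
```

View pics/w4.png

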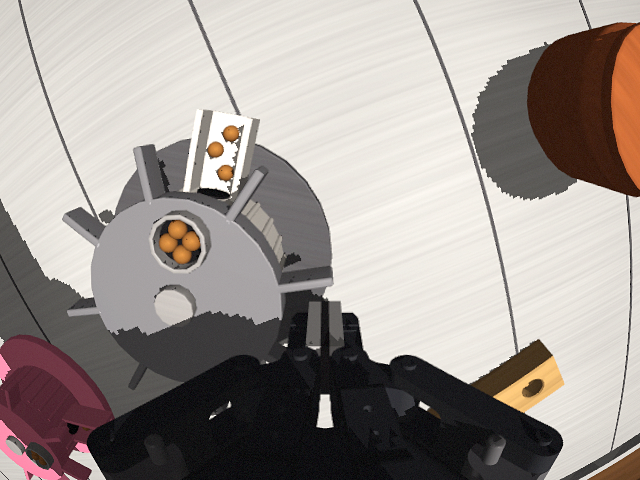

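The wheel has snapped ahead, leaving the fin at (305,280) clear of the finger. The window at (179,243) is toward the spout at (233,113). I'll lift straight up and then retreat.

move_arm(deltas=[[[0,-0.02,0,0],[0,-0.05,0,0],[0,-0.09,0,0],[0,-0.13,0,0],[0,-0.17,0,0]]])

```text
time: 5.75
ee_pos: [0.6023, 0.1177, 0.2244]
tcp_rot: [-90.0, -0.0, -22.4]
wrist_force: [0.6, -0.1, 0.9]
opening: 0.0
```

move_arm(deltas=[[[0.05,0,0,0],[0.1,0,0,0],[0.15,0,0,0],[0.15,0,0,0],[0.15,0,0,0]]])

```text
time: 6.25
ee_pos: [0.7425, 0.06, 0.2198]
tcp_rot: [-90.1, 0.1, -22.4]
wrist_force: [0.2, -0.3, 0.3]
opening: 0.0
```

```bash
python3 - <<'E'
from workcell import *
from h import *
import cv2
o=get_obs();print(o["time"],o["ee_pos"],o["qd"].round(1))
t=camera("top")
crop(t,250,195,100,90,6,"pics/c2.png")
E
```

```text
6.25 [0.74248399 0.06004064 0.21975166] [ 1.3 -4.8 -3.6 -0.1  0.3 -0.1]
```

View pics/c2.png

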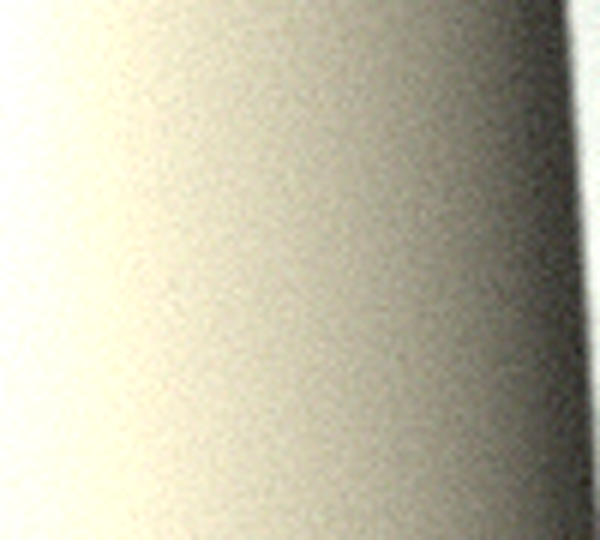

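The arm hides the wheel from the top camera, so I'll swing it aside.

move_arm(deltas=[[[-0.11,0,-0.49,0],[-0.11,0,-0.49,0],[-0.11,0,-0.49,0],[-0.11,0,-0.49,0],[-0.11,0,-0.49,0]]])

```text
time: 6.8
ee_pos: [0.5959, -0.1443, 0.224]
tcp_rot: [-90.0, -0.1, -22.2]
wrist_force: [1.0, -0.6, 0.6]
opening: -0.0002
```

move_arm(deltas=[[[0,0,-0.25,0],[0,0,-0.25,0],[0,0,-0.25,0],[0,0,-0.25,0],[0,0,-0.25,0]]])

```text
time: 7.3
ee_pos: [0.5022, -0.3758, 0.2244]
tcp_rot: [-90.0, -0.2, -22.2]
wrist_force: [0.5, -0.3, 0.6]
opening: 0.0001
```

move_arm(deltas=[[[0,0,0,0],[0,0,0,0]]])

```text
time: 7.5
ee_pos: [0.5027, -0.3753, 0.2236]
tcp_rot: [-90.0, -0.1, -22.4]
wrist_force: [0.1, 0.2, -0.0]
opening: -0.0001
```

```bash
python3 - <<'E'
from workcell import *
from h import *
import cv2
o=get_obs();print(o["time"],o["ee_pos"],o["qd"].round(1))
t=camera("top")
crop(t,250,195,100,90,6,"pics/c3.png")
E
```

```text
7.5 [ 0.50271439 -0.37534225  0.22363399] [2.4 0.  0.  0.  0.3 0.1]
```

View pics/c3.png

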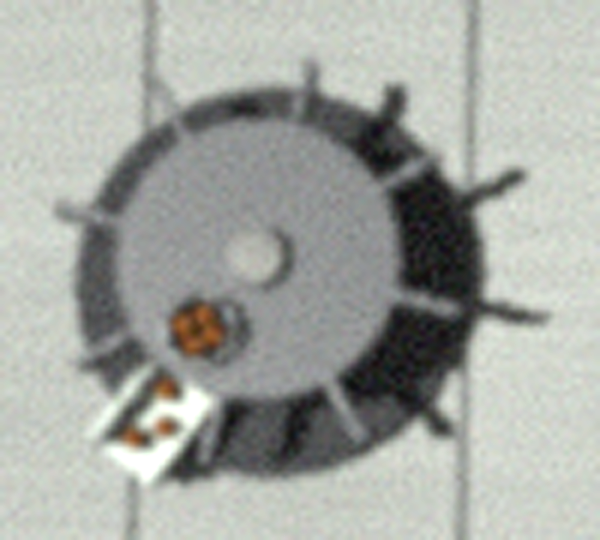

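The window at (197,328) is now in line with the spout (123,456), and the hub, spout and fin pixels match the first crop, so nothing has shifted. The robot is clear.

```bash
python3 - <<'E'
from workcell import *
from h import *
t=camera("top");w=px2w(t,250+197/6,195+328/6,.072)[:2]-C;print("win angle",np.degrees(np.arctan2(w[1],w[0])),"spout 144.2")
print(get_obs()["time"]);print(job_done())
E
```

```text
win angle 142.0878010624273 spout 144.2
7.6
the job is handed in; nothing more can be done
None
```

I turned the small grey dispenser's wheel two clicks counter-clockwise, so the window now sits above the spout, and handed the job in at 7.6 s. I pushed one fin along its arc with the shut fingertips. The last click fell in by itself, and then I lifted straight up and moved the arm clear.

- **Window position:** in the last top picture the window is at 142.1° and the spout at 144.2°. The 2.1° (0.04 rad) gap is about what my pixel readings are good to, and well inside the 0.12 rad limit.
- **Dispenser:** its hub, spout and fins show at the same pixels as before the push.
- **Force:** the wrist force readings after each pushing move were at most about 2 N.
- **Neighbouring objects:** I did not measure the jar, dish, gauge block and pliers again at the end. The tool stayed about 0.22 m above the table whenever it was away from the dispenser, and the readings showed no sign of contact.
- **Checks that failed or disagreed:**
  - The first picture after lifting was blocked by the arm, so I moved the arm aside and took another.
  - One rough spout reading from the wrist camera gave 134°. I put that down to a badly picked pixel; a later wrist reading gave 141°.

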